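# Pack the canister and stick holder away, then hold the roll holder's sprung arm open

## Robot

A 6-joint arm with a two-finger parallel gripper is mounted at the origin on the work surface. World frame = base frame: x ahead of the robot, y to its left, z up, the work surface at z = 0. Lengths are in mm, angles in rad, forces in N, time in s.
With the tool pointing down it reaches from about 275 to 875 mm from the base axis. Payload 12.5 kg.
Tool frame: the origin (TCP) lies on the centre line of the jaws, within the pads' length; the fingertips stand 8 mm ahead of it and the grasp point (between the pads) lies 11 mm behind it (manip.tip_reach is the distance from the TCP to the fingertips, in mm); z points along the fingers, y is the line along which they close (so a half turn about z gives the same grasp; the last joint's range is limited). The gripper opens to 85 mm and grips with 20 to 120 N. Pads are 22 mm wide; open, the fingers measure 114 mm over their backs; the gripper's body (76 mm by 85 mm) begins 54 mm behind the grasp point. The pads swing forward as they close: fully open they stand 13 mm farther back than shut.
Start: joints at [1.17, 0.351, 1.652, -0, 1.139, -0.085], TCP at [170.786, 522.797, 239.29] pointing down, gripper open.
Joint ranges: [-2.75, 2.75], [-0.79, 2.1], [0.01, 2.65], [-1.57, 4.71], [0.07, 3.14], [-2.87, 2.87]. Speed limits (rad/s): [2.22, 2.22, 2.79, 3.14, 3.14, 3.14].

## Interface

Orientations are given as a 3x3 rotation matrix whose columns are the frame's x, y, z axes.
In Python, from workcell import manip gives the robot as it stands. The module is installed in compiled form; this text tells all that it offers.
- The arm moves only by the tool play_rows, never from a script. Its arguments are lists of equal length, an entry for each row: "claw": the opening, from -1 (shut) to 1 (fully open); "linear": the shift along the tool's x, y, z in m, a list of three; "twist": the turn about the tool's z in degrees. In form: {"claw": [claw, ...], "linear": [[dx, dy, dz], ...], "twist": [twist, ...]}. A call has 1 to 5 rows; each row is the pose to reach, as a shift and turn from the pose commanded when the call began, along the tool's axes at that moment; what a row does not reach only later rows make up. A row lasts 1/12 s, in which the tool goes at most 41.7 mm and 7.16 degrees, less where a joint would pass 70% of its speed; a pose out of reach is approached as far as the arm can. A call with a gripper value outside its range is refused whole. The fingers move at their own pace and stop on an object; "grip_force" is the grip in N (left out, the last holds). Time passes only in rows, so rows that repeat a pose let the fingers close. It gives the time, the measured TCP pose, the force, the opening and the grip force at its end, in the units of the state.
- manip.read_state(): the state, without advancing time (a new reading comes with each control period).
- manip.read_camera(name): name is "scene" or "top"; returns a dict with "color" (480x640x3 uint8, red, green, blue), "range_z" (480x640 float32, mm along the optical axis (not along the pixel's ray), 0 where there is no reading), "intrinsics" (3x3 intrinsics, pixels), "R" (3x3) and "t" (3): a world point X has camera coordinates R X + t. Camera axes: x right, y down, z forward; pixel columns grow to the right and rows downward; lengths in mm; the calibration is good to about 2 mm. A picture is of the moment at which its call begins.
- manip.sign_off(): hands the job in; it is judged then, once.
The state is a dict: "time_s": time; "q": joint angles; "qd": joint speeds; "effort": joint torques, N m; "eef_pos": TCP position; "ee_rot": TCP orientation; "wrist_force": force on the tool from outside, world axes, zero at the start; "torque": the same for the moment, N m; "width": opening from 0.0 (shut) to 1.0 (fully open); "grasp_force": force on a finger pad.
Only numpy, scipy, OpenCV 4.12 (cv2) and the standard library are available. Lean on these libraries where they do the work, as an engineer would, in place of code of your own. Each camera call takes 0.05 s, during which the arm holds its last target. There are 200 camera calls.

## Task

I want to drop a fresh roll onto the kitchen-roll holder, but a glass canister and the wooden stick holder have been left beside it, in the way of its sprung arm. First set both back upright in the narrow tray without dropping them, the canister between the two that stand there and the stick holder in the empty place at the end of the row, keep the other canisters standing and leave the kettle and the mug alone. Then swing the holder's arm outwards against its spring until it is hard at its stop, and finish while still holding it there with the gripper: do not let go.

Things in the scene. Friction and masses are not known exactly. Their poses are not given: they have to be found in the camera images.
- canister_center (a point): Centre (half-way up) of the loose glass canister that stands out on the dresser: round, 60 mm across, straight-sided up to 85 mm, with a screw lid of steel 56 mm across on top; 105 mm high in all, about 0.4 kg. Stands upright, so this point is 52.5 mm above what it stands on. Same kind as the two in the tray.
- stick_holder_center (a point): Centre (half-way up) of the wooden stirring-stick holder: an upright square block 54 x 54 mm, 85 mm high (this point is 42.5 mm above its foot), packed with short wooden sticks that stick up to 107 mm above its foot; about 0.22 kg. The sticks are fast in it. Its own x and y axes are square to its sides. It stands on the dresser; it and the loose canister stand about 12 cm apart beside the roll holder, either way round.
- gap_middle (a point): Middle of the empty place for the canister, on the tray's floor (3 mm above the dresser). The tray is narrow, of black metal and does not move: inside 72 mm wide (its x axis) and 256 mm long (its y axis, along the row), walls 3 mm thick, rim 22 mm above the dresser. Along its y axis the row is: canister, this empty place (70 mm long), canister, the empty end place (64 mm long), end wall. z is up.
- gap_end (a point): Middle of the empty end place for the stick holder, on the tray's floor, 127 mm from gap_middle along the tray's y axis; 64 mm long by 72 mm wide, between a canister and the tray's end wall. Axes as gap_middle.
- canister_near_center (a point): Centre (half-way up) of the canister standing in the tray at the end of the row, 65 mm from gap_middle towards the tray's -y. Loose, 60 mm across, 105 mm high. It should stay standing in its place.
- canister_far_center (a point): Centre (half-way up) of the canister standing in the tray between the two empty places, 65 mm from gap_middle towards the tray's +y. Loose, 60 mm across, 105 mm high. It should stay standing in its place.
- tension_arm (a joint): Swing of the roll holder's sprung arm, rad: 0 at rest (its upright rod close beside the centre post), 1.43 hard at the outer stop. It turns clockwise seen from above, about the upright pivot at tension_pivot. The spring always draws it back to 0: it takes about 2 N at the wooden grip to start it and about 5 N at the stop.
- tension_grip (a point): Middle of the usable part of the arm's grip: an upright round wooden sleeve, 16 mm across, from 225 to 275 mm above the dresser (this point is at 250 mm), at the top of the arm's upright 8 mm steel rod. It travels on a level circle of 80 mm radius about tension_pivot. The centre post beside it (12 mm rod with a 16 mm ball end) is lower, 214 mm high, and stands 32 mm from the grip at rest. The rod goes down to a level link 36 mm above the dresser.
- tension_pivot (a point): The upright pivot axis of the arm, 30 mm above the dresser, 68 mm from the centre post, on the holder's round steel base (170 mm across, 14 mm high). The holder stands fast and does not move. From tension_pivot the holder's -x axis points to the post.
- kettle: Slim white kettle with a press-button lid and spout, 150 mm across its base, 197 mm high, about 250 mm over spout and handle; origin under its middle. Bystander.
- mug: Stoneware mug with a chipped handle, 82 mm across, 90 mm high, handle to its +y reaching 74 mm from its middle; origin under its middle. Bystander.
Things that resemble listed ones, but are neither listed nor needed, are in the scene too. What is shaped like the part that bears stick_holder_center but blue or yellow is not meant.

How it is judged (in metres and radians):
On the way, in this order (a step that is already met when the one before it is completed fails the run):
1. canister and stick holder stand in their places in the tray, let go (x of canister_center in the frame of gap_middle between -0.012 and 0.012 m and y of canister_center in the frame of gap_middle between -0.02 and 0.02 m and z of canister_center in the frame of gap_middle between 0.0485 and 0.0565 m and angle between each of canister_center, stick_holder_center's own z axis and vertical below 0.08 rad and x of stick_holder_center in the frame of gap_middle between -0.012 and 0.012 m and y of stick_holder_center in the frame of gap_middle between 0.107 and 0.147 m and z of stick_holder_center in the frame of gap_middle between 0.0385 and 0.0465 m and contact force between the fingers and canister below 0.2 N and contact force between the fingers and stick_holder below 0.2 N and linear speed of each of canister, stick_holder below 0.02 m/s), for 0.2 s.
2. the arm is swung out to its stop by the gripper (value of joint tension_arm above 1.35 rad and contact force between the fingers and tension_arm above 1 N and velocity of joint tension_arm below 0.1 rad/s), for 0.3 s.
At the end, for the whole second after the job is handed in: The gripper holds the arm, still and with over 1 N, above 1.35 of 1.43 rad, touched by nothing else; canister and stick holder stand on the tray floor in their places (12 mm across, 20 mm along, tilt 0.08 rad), let go and still; the other two canisters are in theirs likewise (all of step 1 and all of step 2 and x of canister_near_center in the frame of gap_middle between -0.012 and 0.012 m and y of canister_near_center in the frame of gap_middle between -0.085 and -0.045 m and z of canister_near_center in the frame of gap_middle between 0.0485 and 0.0565 m and angle between each of canister_near_center, canister_far_center's own z axis and vertical below 0.08 rad and x of canister_far_center in the frame of gap_middle between -0.012 and 0.012 m and y of canister_far_center in the frame of gap_middle between 0.045 and 0.085 m and z of canister_far_center in the frame of gap_middle between 0.0485 and 0.0565 m and contact force between each of canister, stick_holder, mug, kettle and tension_arm below 0.1 N); the arm keeps its last pose, push and grip.
It fails at once if the kettle is shifted more than 30 mm or tipped (distance of kettle from where it was at the start of the episode above 0.03 m or angle between kettle's own z axis and vertical above 0.25 rad).
It fails at once if the mug is shifted more than 30 mm or tipped (distance of mug from where it was at the start of the episode above 0.03 m or angle between mug's own z axis and vertical above 0.25 rad).
It fails at once if the glass canister is dropped (falls faster than 0.55 m/s, some 15 mm, while not held) (linear speed of canister above 0.55 m/s and contact force between each of the fingers, the arm and canister below 0.05 N).
It fails at once if the stick holder is dropped (falls faster than 0.55 m/s, some 15 mm, while not held) (linear speed of stick_holder above 0.55 m/s and contact force between each of the fingers, the arm and stick_holder below 0.05 N).
It fails at once if a canister in the tray is knocked over (angle between any of canister_near_center, canister_far_center's own z axis and vertical above 0.4 rad).
It also fails if it takes over 69 s, if anything falls off the work surface, if the arm or the gripper's body presses on something with over 40 N, if the wrist force passes 120 N, or if a joint passes its speed limit or range.

## Working session

There is one attempt and no reset: what is moved stays moved. The work goes in short steps, Python scripts to look and compute and a tool call to move; the robot and the scene stay as the last step left them, time stands still between calls to the robot, and variables do not carry over. Pictures are saved under pics/ and viewed, at most 10 in all, crops included, and the job is handed in when it is done.

Besides the shell and the picture viewer there is one more tool, called after ">>>" as name(argument=value, ...) on one line, values as JSON. play_rows: Moves the arm, as the interface text tells. Its arguments: {"type":"object","properties":{"claw":{"type":"array","items":{"type":"number"}},"linear":{"type":"array","items":{"type":"array","items":{"type":"number"}}},"twist":{"type":"array","items":{"type":"number"}},"grip_force":{"type":"number"}},"required":["claw","linear","twist"]}

```bash
mkdir -p pics
cat > h.py <<'E'
import numpy as np, cv2
from workcell import manip
def snap(n):
    c=manip.read_camera(n); np.savez(f'{n}.npz',**{k:np.array(v) for k,v in c.items()}); return c
def load(n): return dict(np.load(f'{n}.npz'))
def cast(c,u,v,z):
    K,R,t=c['intrinsics'],c['R'],c['t']; d=R.T@np.linalg.solve(K,[u,v,1]); o=-R.T@t
    return o+d*(z-o[2])/d[2]
def cloud(c):
    K,R,t=c['intrinsics'],c['R'],c['t']; v,u=np.mgrid[:480,:640]; z=c['range_z'].astype(float)
    P=np.stack([(u-K[0,2])/K[0,0]*z,(v-K[1,2])/K[1,1]*z,z],-1)
    W=(P-t)@R; W[z==0]=np.nan; return W
def proj(c,X):
    p=c['intrinsics']@(c['R']@np.array(X,float)+c['t']); return p[:2]/p[2]
E
python3 - <<'E'
from h import *
for n in('scene','top'):
    c=snap(n); cv2.imwrite(f'pics/{n}0.png',c['color'][:,:,::-1]); print(n,-c['R'].T@c['t'],c['R'].round(2).tolist(),c['intrinsics'][0,0])
s=manip.read_state();print(s['ee_rot'],s['eef_pos'],s['wrist_force'],s['time_s'],manip.tip_reach)
E
```

```text
scene [1198.43340123 -609.21534788  874.77226631] [[0.67, 0.74, 0.01], [0.5, -0.44, -0.75], [-0.55, 0.51, -0.67]] 442.5365043855364
top [ 395.49386931  -66.75269242 1688.41904189] [[-0.02, -1.0, 0.01], [-0.99, 0.02, -0.14], [0.14, -0.01, -0.99]] 550.9808766135343
[[-9.50551946e-01  3.10565294e-01 -4.42323671e-04]
 [ 3.10565587e-01  9.50551444e-01 -9.83594633e-04]
 [ 1.14981048e-04 -1.07232830e-03 -9.99999418e-01]] [170.66324808 522.54694219 238.80302637] [-0.13984495  0.534157   -0.44356873] 0.1 8.0
```

View pics/scene0.png

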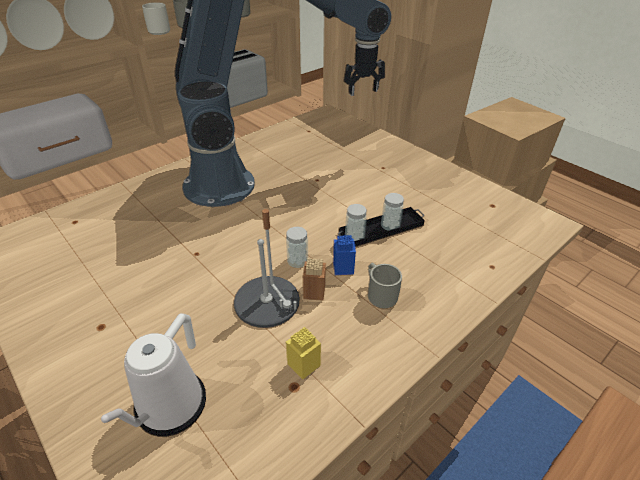

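View pics/top0.png

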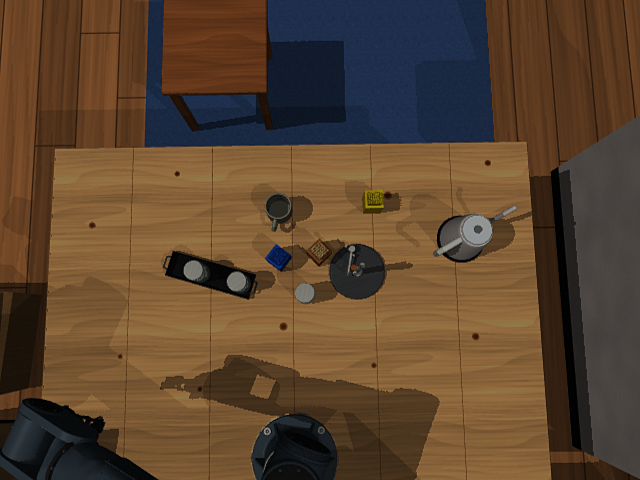

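Candidates for the stick holder in the top view: brown (318,251), blue (278,258) and yellow (373,202). The brown one fits, because it is wooden and stands next to the roll holder and about 12 cm from the loose canister at (304,293). The tray runs from (165,262) to (257,287) and holds two canisters at (195,270) and (238,282). Next I'll take an enlarged crop and measure.

Run:
```python
from h import *
c=load('top'); s=load('scene')
a=cv2.resize(c['color'][225:310,155:400],None,fx=3.2,fy=3.2,interpolation=3)
b=cv2.resize(s['color'][180:330,225:430],None,fx=2,fy=2,interpolation=3)
im=np.zeros((272+300,800,3),np.uint8); im[:272,:784]=a[:272,:784]; im[272:,:410]=b; cv2.imwrite('pics/crop.png',im[:,:,::-1])
W=cloud(c); S=cloud(s)
def comp(A,zl,zh,name,box=(150,700,-350,400)):
    m=((A[...,2]>zl)&(A[...,2]<zh)&(A[...,0]>box[0])&(A[...,0]<box[1])&(A[...,1]>box[2])&(A[...,1]<box[3])).astype(np.uint8)
    n,l,st,ce=cv2.connectedComponentsWithStats(m)
    for i in range(1,n):
        if st[i,4]>15:
            P=A[l==i]; r=cv2.minAreaRect(P[:,:2].astype(np.float32)); print(name,ce[i].round(),st[i,4],'mean',P.mean(0).round(1),'rect',np.round(r[0],1),np.round(r[1],1),round(r[2],1))
comp(W,95,115,'top')
comp(S,98,115,'scene')
comp(W,200,290,'topgrip');comp(S,200,290,'scenegrip')
# tray dark mask
hsv=cv2.cvtColor(c['color'],cv2.COLOR_RGB2HSV)
m=(hsv[...,2]<45).astype(np.uint8); m[:, :160]=0; m[:,265:]=0; m[:245]=0; m[305:]=0
p=np.argwhere(m)[:,::-1]; X=np.array([cast(c,u,v,22) for u,v in p]); r=cv2.minAreaRect(X[:,:2].astype(np.float32)); print('tray',r,len(p))
# coloured blocks
for nm,lo,hi in (('blue',(105,150,40),(130,255,255)),):
    mm=cv2.inRange(hsv,lo,hi); mm[:220]=0; p=np.argwhere(mm); P=W[p[:,0],p[:,1]]; P=P[P[:,2]>75]; r=cv2.minAreaRect(P[:,:2].astype(np.float32)); print(nm,r,P[:,2].max())
# base disc
q=W[235:310,320:395].reshape(-1,3); q=q[(q[:,2]>8)&(q[:,2]<20)]; print('base',cv2.minEnclosingCircle(q[:,:2].astype(np.float32)),len(q))
for z in (30,60,90,200,240):
  q=S[180:330,225:310].reshape(-1,3); k=(abs(q[:,2]-z)<12)&(abs(q[:,0]-600)<300); print(z,k.sum())
```

```text
top [319. 250.] 152 mean [595.1 -83.5 104.5] rect [595.3 -82.7] [40.3 38.3] 39.6
top [277. 256.] 136 mean [580.9  37.2 104.9] rect [579.7  38.4] [39.2 39.2] 51.9
top [193. 270.] 298 mean [543.  277.9 108.3] rect [542.4 278.1] [54.5 54.4] 87.7
top [236. 281.] 287 mean [509.5 154.3 108.5] rect [508.9 154.7] [55.4 54.3] 0.3
top [305. 293.] 297 mean [473.3 -40.6 106.3] rect [473.9 -40.2] [53.2 52.7] 44.4
scene [394. 199.] 210 mean [549.1 276.3 107. ] rect [545.7 280. ] [55.3 56.9] 28.3
scene [356. 211.] 225 mean [515.  152.3 106.8] rect [512.2 155.2] [52.4 59.2] 46.9
scene [296. 234.] 247 mean [478.6 -41.1 104.4] rect [476.7 -39.5] [54.2 56.2] 49.7
scene [344. 240.] 153 mean [584.6  38.1 104. ] rect [583.1  39.1] [38.4 42.4] 52.7
scene [313. 264.] 177 mean [599.1 -83.9 104.2] rect [597.6 -81.9] [37.8 40.2] 45.3
scene [270. 265.] 16 mean [ 532.  -168.8  107.8] rect [ 531.1 -169.3] [7.6 7. ] 51.5
scene [263. 274.] 24 mean [ 545.2 -199.6  107.2] rect [ 544.5 -199.9] [11.3  6.9] 43.8
topgrip [362. 265.] 28 mean [ 540.2 -198.6  213.5] rect [ 541.  -199.1] [14.6 13.7] 0.6
topgrip [353. 268.] 40 mean [ 526.2 -168.6  269.7] rect [ 527.1 -169.4] [14.  14.3] 22.6
scenegrip [266. 221.] 165 mean [ 533.4 -170.3  247.8] rect [ 530.6 -167.8] [14.9 16.7] 31.3
scenegrip [260. 242.] 38 mean [ 545.6 -198.9  209.1] rect [ 544.4 -198.6] [12.8 12.4] 36.0
tray ((539.43603515625, 245.76124572753906), (290.44000244140625, 81.03923034667969), 72.97152709960938) 1574
blue ((580.6770629882812, 37.87749481201172), (54.18850326538086, 53.890262603759766), 53.79255294799805) 117.02020124398163
base ((535.0338134765625, -198.58401489257812), 154.13055419921875) 1989
30 453
60 239
90 293
200 72
240 57
```

View pics/crop.png

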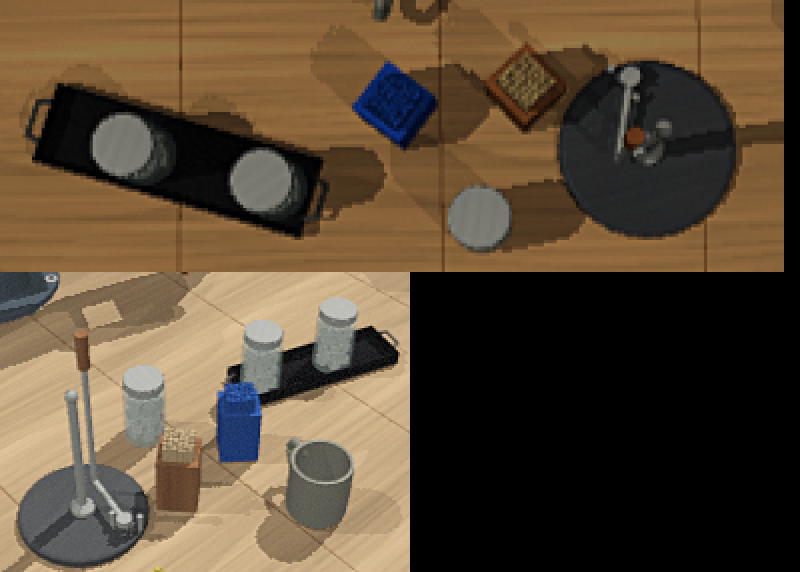

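The crop confirms it: the brown wooden block at (525,88) with pale sticks is the stick holder, and the blue one at (395,105) is a decoy. Next I'll refine the tray axis, block yaw and pivot.

```bash
cat >> h.py <<'E'
def yaw(s): # angle of tool y in world, deg
    R=np.array(s['ee_rot']); return np.degrees(np.arctan2(R[1,1],R[0,1]))
def rel(p0,yaw0,p1,yaw1):
    "shift along tool axes (m), twist deg; tool z down, y at yaw, x = y cross z"
    a=np.radians(yaw0); y=np.array([np.cos(a),np.sin(a),0]); z=np.array([0,0,-1.]); x=np.cross(y,z)
    d=np.array(p1,float)-p0; tw=(yaw0-yaw1+180)%360-180
    return np.round([d@x/1e3,d@y/1e3,d@z/1e3],4),round(tw,1)
E
python3 - <<'E'
from h import *
c=load('top'); s=load('scene'); W=cloud(c); S=cloud(s)
hsv=cv2.cvtColor(c['color'],cv2.COLOR_RGB2HSV)
m=(hsv[...,2]<45).astype(np.uint8); m[:, :160]=0; m[:,265:]=0; m[:245]=0; m[305:]=0
# fill the canisters, strip handles
h=cv2.morphologyEx(m,cv2.MORPH_CLOSE,np.ones((21,21))); h=cv2.morphologyEx(h,cv2.MORPH_OPEN,cv2.getStructuringElement(2,(13,13)))
p=np.argwhere(h)[:,::-1]; X=np.array([cast(c,u,v,22) for u,v in p]); print('tray',cv2.minAreaRect(X[:,:2].astype(np.float32)))
hs=cv2.cvtColor(s['color'],cv2.COLOR_RGB2HSV); m=(hs[...,2]<50).astype(np.uint8); m[:200]=0;m[255:]=0;m[:,:330]=0;m[:,432:]=0
p=np.argwhere(m)[:,::-1];X=np.array([cast(s,u,v,22) for u,v in p]); print('tray s',cv2.minAreaRect(X[:,:2].astype(np.float32)))
for A,n in((W,'top'),(S,'scene')):
    k=(abs(A[...,0]-597)<50)&(abs(A[...,1]+83)<50)&(A[...,2]>78)
    r=cv2.minAreaRect(A[k][:,:2].astype(np.float32)); print('block',n,np.round(r[0],1),np.round(r[1],1),round(r[2],1),k.sum())
    k=(abs(A[...,0]-600)<45)&(abs(A[...,1]+170)<40)&(A[...,2]>25)&(A[...,2]<70); print('pivotarea',A[k].mean(0).round(),k.sum(), np.nanmax(A[k][:,0]),np.nanmax(A[k][:,2]))
print('pivot top',cast(c,351.9,248.4,40),'scene',cast(s,225+123/2,180+(518-272)/2,40))
k=(W[...,0]>600)&(W[...,0]<760)&(abs(W[...,1]-40)<80)&(W[...,2]>70)&(W[...,2]<100); print('mug',W[k].mean(0))
E
```

```text
tray ((538.3068237304688, 246.22665405273438), (290.13250732421875, 78.44080352783203), 72.971435546875)
tray s ((547.1102294921875, 241.45945739746094), (270.3956604003906, 95.61050415039062), 73.01609802246094)
block top [595.8 -84.1] [54.7 54.9] 43.3 340
pivotarea [ 593. -180.   40.] 96 616.0787083446608 53.031234625909065
block scene [598.9 -82.9] [53.9 56.6] 42.4 412
pivotarea [ 601. -180.   36.] 154 621.1686840276253 46.619325323650855
pivot top [ 607.050083   -184.07047729   40.        ] scene [ 608.71407303 -181.08666031   40.        ]
mug [696.17330196  37.40096108  85.96694761]
```

```bash
cat > plan.py <<'E'
import sys; from h import *
def plan(tgts,ns,p=None,y=None):
    s=manip.read_state()
    p=np.array(s['eef_pos']) if p is None else np.array(p,float); y=yaw(s) if y is None else y
    print('from',p.round(1),round(y,1),'t',s['time_s'])
    for (q,yy),n in zip(tgts,ns):
        q=np.array(q,float); d=(yy-y+180)%360-180
        for i in range(n):
            a=p+(q-p)*i/n; b=p+(q-p)*(i+1)/n
            l,t=rel(a,y+d*i/n,b,y+d*(i+1)/n); print(list(l),t)
        p,y=q,y+d
E
python3 -c "
from plan import *
plan([((475.5,-40,150),-16.5),((475.5,-40,52),-16.5)],[4,1])"
```

```text
from [170.7 522.5 238.8] 71.9 t 0.1
[np.float64(-0.1161), np.float64(-0.11), np.float64(0.0222)] 22.1
[np.float64(-0.149), np.float64(-0.0582), np.float64(0.0222)] 22.1
[np.float64(-0.1599), np.float64(0.0021), np.float64(0.0222)] 22.1
[np.float64(-0.1474), np.float64(0.0621), np.float64(0.0222)] 22.1
[np.float64(0.0), np.float64(0.0), np.float64(0.098)] 0.0
```

>>> play_rows(claw=[1,1,1,1,1], linear=[[-0.023,-0.022,0.004],[-0.046,-0.044,0.009],[-0.07,-0.066,0.013],[-0.093,-0.088,0.018],[-0.116,-0.11,0.022]], twist=[4.4,8.8,13.2,17.6,22], grip_force=40)

```text
time_s: 0.52
eef_pos: [247.1, 380.7, 216.8]
ee_rot: [[-0.763, 0.647, -0.0], [0.647, 0.763, -0.0], [-0.0, -0.001, -1.0]]
wrist_force: [0.8, 0.2, 0.1]
width: 1.0
grasp_force: 0.0
```

>>> play_rows(claw=[1,1,1,1,1], linear=[[-0.03,-0.012,0.004],[-0.06,-0.024,0.009],[-0.09,-0.035,0.013],[-0.12,-0.047,0.018],[-0.149,-0.058,0.022]], twist=[4.4,8.8,13.2,17.6,22])

```text
time_s: 0.93
eef_pos: [323.8, 240.3, 194.9]
ee_rot: [[-0.465, 0.885, -0.0], [0.885, 0.465, -0.0], [-0.0, -0.0, -1.0]]
wrist_force: [-0.1, 1.0, -0.3]
width: 1.001
grasp_force: 0.0
```

>>> play_rows(claw=[1,1,1,1,1], linear=[[-0.032,0,0.004],[-0.064,0.001,0.009],[-0.096,0.001,0.013],[-0.128,0.002,0.018],[-0.16,0.002,0.022]], twist=[4.4,8.8,13.2,17.6,22])

```text
time_s: 1.35
eef_pos: [400.6, 99.9, 172.9]
ee_rot: [[-0.099, 0.995, -0.0], [0.995, 0.099, -0.0], [0.0, -0.0, -1.0]]
wrist_force: [0.5, 1.1, 0.2]
width: 0.995
grasp_force: 0.0
```

>>> play_rows(claw=[1,1,1,1,1], linear=[[-0.029,0.012,0.004],[-0.059,0.025,0.009],[-0.088,0.037,0.013],[-0.118,0.05,0.018],[-0.147,0.062,0.022]], twist=[4.4,8.8,13.2,17.6,22])

```text
time_s: 1.77
eef_pos: [477.4, -40.1, 150.8]
ee_rot: [[0.281, 0.96, -0.0], [0.96, -0.281, 0.0], [-0.0, -0.0, -1.0]]
wrist_force: [0.6, 0.6, -0.2]
width: 1.002
grasp_force: 0.0
```

```bash
python3 -c "
from plan import *
plan([((475.5,-40,52),-16.5)],[1])
c=snap('top'); print(c['color'].shape)
c=snap('scene'); W=cloud(c); k=(abs(W[...,0]-476)<45)&(abs(W[...,1]+40)<45)&(W[...,2]>98)&(W[...,2]<112); print(W[k].mean(0),k.sum()); cv2.imwrite('pics/a.png',c['color'][150:350,200:450,::-1].repeat(2,0).repeat(2,1))"
```

```text
from [477.4 -40.1 150.8] -16.3 t 1.7667
[np.float64(-0.0004), np.float64(-0.0018), np.float64(0.0988)] 0.2
(480, 640, 3)
[479.47697427 -43.31810759 104.37097542] 228
```

>>> play_rows(claw=[1,1,1,1,1], linear=[[0,-0.001,0.025],[0,-0.001,0.05],[0,-0.001,0.075],[0,-0.001,0.099],[0,-0.001,0.099]], twist=[0,0,0,0,0])

```text
time_s: 2.28
eef_pos: [473.4, -37.3, 48.9]
ee_rot: [[0.276, 0.961, -0.006], [0.961, -0.276, 0.001], [-0.001, -0.006, -1.0]]
wrist_force: [-1.8, -0.1, -0.2]
width: 1.004
grasp_force: 0.0
```

>>> play_rows(claw=[-1,-1,-1,-1,-1], linear=[[0,0,0],[0,0,0],[0,0,0],[0,0,0],[0,0,0]], twist=[0,0,0,0,0], grip_force=40)

```text
time_s: 2.7
eef_pos: [476.6, -38.1, 53.8]
ee_rot: [[0.277, 0.961, 0.002], [0.961, -0.277, -0.0], [0.0, 0.002, -1.0]]
wrist_force: [-2.2, 1.3, 8.1]
width: 0.691
grasp_force: 42.7
```

>>> play_rows(claw=[-1,-1,-1,-1,-1], linear=[[0,0,0],[0,0,0],[0,0,-0.005],[0,0,-0.015],[0,0,-0.03]], twist=[0,0,0,0,0])

```text
time_s: 3.12
eef_pos: [475.5, -38.1, 82.9]
ee_rot: [[0.277, 0.961, -0.001], [0.961, -0.277, 0.0], [-0.0, -0.001, -1.0]]
wrist_force: [-0.2, 0.3, -3.2]
width: 0.693
grasp_force: 42.3
```

```bash
python3 -c "
from plan import *
plan([((500,30,195),-16.5),((529.5,216.5,195),-16.5),((529.5,216.5,80),-16.5)],[1,1,1])
"
```

```text
from [475.5 -38.1  82.9] -16.1 t 3.1167
[np.float64(0.0722), np.float64(0.0047), np.float64(-0.1121)] 0.4
[np.float64(0.1872), np.float64(-0.0247), np.float64(0.0)] 0.0
[np.float64(0.0), np.float64(0.0), np.float64(0.115)] 0.0
```

>>> play_rows(claw=[-1,-1,-1,-1,-1], linear=[[0.006,0,-0.02],[0.02,0.001,-0.044],[0.037,0.002,-0.068],[0.054,0.003,-0.092],[0.072,0.005,-0.112]], twist=[0,0,0,0,0])

```text
time_s: 3.53
eef_pos: [500.9, 30.3, 197.2]
ee_rot: [[0.277, 0.961, 0.002], [0.961, -0.277, -0.0], [0.0, 0.002, -1.0]]
wrist_force: [1.6, -0.3, -3.7]
width: 0.691
grasp_force: 42.4
```

>>> play_rows(claw=[-1,-1,-1,-1,-1], linear=[[0.02,-0.002,0],[0.045,-0.005,0],[0.07,-0.009,0],[0.095,-0.012,0],[0.118,-0.015,0]], twist=[0,0,0,0,0])

```text
time_s: 3.95
eef_pos: [518.9, 148.5, 195.5]
ee_rot: [[0.277, 0.961, 0.001], [0.961, -0.277, 0.0], [0.0, 0.001, -1.0]]
wrist_force: [-0.1, -0.0, -2.2]
width: 0.686
grasp_force: 42.4
```

>>> play_rows(claw=[-1,-1,-1,-1,-1], linear=[[0.02,-0.002,0],[0.038,-0.005,0],[0.054,-0.008,0],[0.069,-0.01,0],[0.069,-0.01,0]], twist=[0,0,0,0,0])

```text
time_s: 4.37
eef_pos: [528.7, 218.4, 195.1]
ee_rot: [[0.276, 0.961, 0.001], [0.961, -0.276, 0.001], [0.001, 0.001, -1.0]]
wrist_force: [-0.1, -0.6, -2.4]
width: 0.688
grasp_force: 42.4
```

```bash
python3 -c "
from plan import *
plan([((529.5,216.5,85),-16.5)],[1])
c=snap('scene'); cv2.imwrite('pics/b.png',cv2.resize(c['color'][120:300,290:450],None,fx=3,fy=3)[:,:,::-1])
W=cloud(c)
for n,x,y in(('near',512,154),('far',545,279)):
  k=(abs(W[...,0]-x)<40)&(abs(W[...,1]-y)<40)&(W[...,2]>98)&(W[...,2]<113); P=W[k]; print(n,P.mean(0),k.sum(),cv2.minAreaRect(P[:,:2].astype(np.float32)))
k=(abs(W[...,0]-529)<45)&(abs(W[...,1]-216)<45)&(W[...,2]>140)&(W[...,2]<230); print(W[k].mean(0))
"
```

```text
from [528.7 218.4 195.1] -16.0 t 4.3667
[np.float64(-0.0016), np.float64(0.0013), np.float64(0.1101)] 0.5
near [514.80361905 152.51737721 107.06822706] 223 ((512.2283935546875, 155.0089111328125), (52.17287826538086, 59.36344528198242), 45.74530792236328)
far [549.56345657 276.60352159 106.71030199] 209 ((546.88623046875, 280.2203674316406), (55.351741790771484, 55.10507583618164), 3.7239086627960205)
[543.20437674 197.46519277 188.24738318]
```

View pics/b.png

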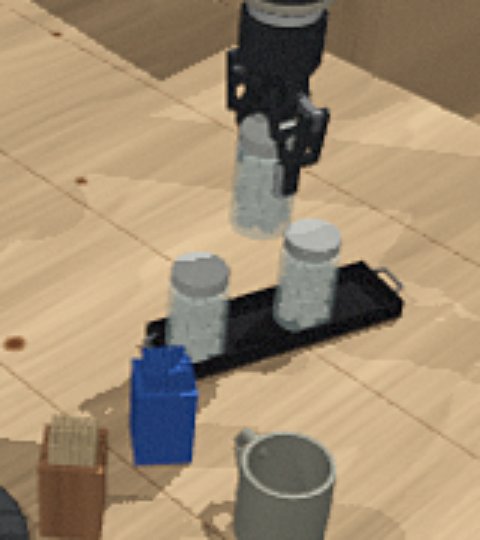

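The canister hangs upright above the empty middle place, between near (200,300) and far (310,275). I'll lower it.

>>> play_rows(claw=[-1,-1,-1,-1,-1], linear=[[-0.001,0.001,0.02],[-0.001,0.001,0.04],[-0.001,0.001,0.055],[-0.001,0.001,0.065],[-0.001,0.001,0.07]], twist=[0,0,0,0,0])

```text
time_s: 4.83
eef_pos: [529.0, 214.4, 123.4]
ee_rot: [[0.278, 0.961, -0.001], [0.961, -0.278, -0.0], [-0.001, -0.001, -1.0]]
wrist_force: [0.1, 0.1, -3.3]
width: 0.683
grasp_force: 42.5
```

>>> play_rows(claw=[-1,-1,-1,-1,-1], linear=[[0,0,0.013],[0,0,0.026],[0,0,0.039],[0,0,0.052],[0,0,0.062]], twist=[0,0,0,0,0])

```text
time_s: 5.25
eef_pos: [529.4, 214.7, 62.1]
ee_rot: [[0.277, 0.961, 0.0], [0.961, -0.277, -0.0], [-0.0, 0.0, -1.0]]
wrist_force: [0.2, -0.2, -2.5]
width: 0.689
grasp_force: 42.5
```

>>> play_rows(claw=[-1,-1,-1,-1,-1], linear=[[0,0,0.002],[0,0,0.004],[0,0,0.006],[0,0,0.006],[0,0,0.006]], twist=[0,0,0,0,0])

```text
time_s: 5.67
eef_pos: [529.7, 215.1, 57.0]
ee_rot: [[0.277, 0.961, 0.001], [0.961, -0.277, 0.0], [0.001, 0.001, -1.0]]
wrist_force: [-0.1, -0.1, -0.5]
width: 0.688
grasp_force: 42.5
```

>>> play_rows(claw=[-0.5,0,0.6,1,1], linear=[[0,0,0],[0,0,0],[0,0,0],[0,0,0],[0,0,0]], twist=[0,0,0,0,0])

```text
time_s: 6.08
eef_pos: [529.3, 215.0, 56.4]
ee_rot: [[0.277, 0.961, 0.0], [0.961, -0.277, 0.0], [0.0, 0.0, -1.0]]
wrist_force: [-0.1, -0.0, -0.5]
width: 1.001
grasp_force: 0.0
```

>>> play_rows(claw=[1,1,1,1,1], linear=[[0,0,0],[0,0,-0.01],[0,0,-0.025],[0,0,-0.045],[0,0,-0.07]], twist=[0,0,0,0,0])

```text
time_s: 6.5
eef_pos: [528.7, 214.8, 126.8]
ee_rot: [[0.277, 0.961, -0.002], [0.961, -0.277, -0.001], [-0.001, -0.002, -1.0]]
wrist_force: [-0.2, -0.3, -0.8]
width: 1.0
grasp_force: 0.0
```

```bash
python3 -c "
from plan import *
plan([((560,80,190),-28),((597.3,-83.5,170),-47.5),((597.3,-83.5,52),-47.5)],[1,1,1])
print(manip.read_state()['q'])
"
```

```text
from [528.7 214.8 126.8] -16.1 t 6.5
[np.float64(-0.1209), np.float64(0.0675), np.float64(-0.0632)] 11.9
[np.float64(-0.1269), np.float64(0.1097), np.float64(0.02)] 19.5
[np.float64(0.0), np.float64(0.0), np.float64(0.118)] 0.0
[ 3.04389868e-01  5.25644134e-01  1.69243910e+00 -1.71153189e-06
  9.25314631e-01  5.85288208e-01]
```

>>> play_rows(claw=[1,1,1,1,1], linear=[[-0.02,0.011,-0.03],[-0.045,0.025,-0.05],[-0.07,0.039,-0.063],[-0.096,0.053,-0.063],[-0.121,0.068,-0.063]], twist=[2,4.5,7,9.5,12])

```text
time_s: 6.92
eef_pos: [561.5, 78.6, 191.2]
ee_rot: [[0.473, 0.881, 0.002], [0.881, -0.473, 0.0], [0.001, 0.002, -1.0]]
wrist_force: [0.7, -0.6, -0.1]
width: 0.999
grasp_force: 0.0
```

>>> play_rows(claw=[1,1,1,1,1], linear=[[-0.028,0.024,0.004],[-0.056,0.048,0.008],[-0.083,0.072,0.012],[-0.108,0.093,0.016],[-0.127,0.11,0.02]], twist=[4,8,12,16,19])

```text
time_s: 7.33
eef_pos: [598.5, -86.5, 170.0]
ee_rot: [[0.736, 0.677, 0.001], [0.677, -0.736, -0.0], [0.0, 0.001, -1.0]]
wrist_force: [0.7, 0.0, -0.7]
width: 0.996
grasp_force: 0.0
```

>>> play_rows(claw=[1,1,1,1,1], linear=[[0,0,0],[0,0,0],[0,0,0],[0,0,0],[0,0,0]], twist=[0,0,0,0,0])

```text
time_s: 7.75
eef_pos: [598.3, -82.9, 169.7]
ee_rot: [[0.731, 0.682, 0.0], [0.682, -0.731, -0.0], [0.0, 0.0, -1.0]]
wrist_force: [-0.4, 0.2, -0.3]
width: 1.001
grasp_force: 0.0
```

```bash
python3 -c "
from plan import *
plan([((597.3,-83.5,52),-47)],[1])
c=snap('top');W=cloud(c)
hs=cv2.cvtColor(c['color'],3+38)
for n,x,y in(('near',512,154),('mid',529,216),('far',545,279)):
  k=(abs(W[...,0]-x)<31)&(abs(W[...,1]-y)<31)&(W[...,2]>98)&(W[...,2]<113); P=W[k]; print(n,P.mean(0),k.sum(),cv2.minAreaRect(P[:,:2].astype(np.float32))[:2])
"
```

```text
from [598.3 -82.9 169.7] -47.0 t 7.75
[np.float64(-0.0012), np.float64(-0.0002), np.float64(0.1177)] 0.0
near [509.12922484 154.44997962 107.9443612 ] 260 ((509.5557861328125, 154.66680908203125), (54.350738525390625, 55.37388229370117))
mid [527.89561314 212.11355726 107.8943729 ] 270 ((527.094970703125, 212.12957763671875), (52.95915985107422, 55.39525604248047))
far [543.74324298 278.20651854 107.90164836] 280 ((543.7052001953125, 277.90435791015625), (54.61434555053711, 55.0644416809082))
```

>>> play_rows(claw=[1,1,1,1,1], linear=[[-0.001,0,0.025],[-0.001,0,0.055],[-0.001,0,0.085],[-0.001,0,0.108],[-0.001,0,0.118]], twist=[0,0,0,0,0])

```text
time_s: 8.22
eef_pos: [596.0, -83.7, 48.4]
ee_rot: [[0.732, 0.682, -0.004], [0.682, -0.732, 0.001], [-0.002, -0.003, -1.0]]
wrist_force: [0.3, 0.6, 0.2]
width: 1.0
grasp_force: 0.0
```

>>> play_rows(claw=[1,-1,-1,-1,-1], linear=[[0,0,0],[0,0,0],[0,0,0],[0,0,0],[0,0,0]], twist=[0,0,0,0,0], grip_force=35)

```text
time_s: 8.63
eef_pos: [598.5, -84.7, 53.1]
ee_rot: [[0.732, 0.681, 0.003], [0.681, -0.732, -0.0], [0.002, 0.002, -1.0]]
wrist_force: [0.5, 0.7, 8.1]
width: 0.627
grasp_force: 38.3
```

>>> play_rows(claw=[-1,-1,-1,-1,-1], linear=[[0,0,0],[0,0,0],[0,0,-0.006],[0,0,-0.018],[0,0,-0.035]], twist=[0,0,0,0,0])

```text
time_s: 9.05
eef_pos: [596.9, -84.5, 86.7]
ee_rot: [[0.732, 0.681, -0.002], [0.681, -0.732, 0.0], [-0.001, -0.001, -1.0]]
wrist_force: [0.3, -0.0, -1.7]
width: 0.622
grasp_force: 37.4
```

```bash
python3 -c "
from plan import *
plan([((597,-83,195),-47),((565.5,338.3,195),-16.5),((565.5,338.3,80),-16.5)],[1,3,1])
"
```

```text
from [596.9 -84.5  86.7] -47.1 t 9.05
[np.float64(0.0011), np.float64(-0.0011), np.float64(-0.1083)] -0.1
[np.float64(0.0881), np.float64(-0.1099), np.float64(0.0)] -10.2
[np.float64(0.1061), np.float64(-0.0926), np.float64(0.0)] -10.2
[np.float64(0.1208), np.float64(-0.0724), np.float64(0.0)] -10.2
[np.float64(0.0), np.float64(0.0), np.float64(0.115)] 0.0
```

>>> play_rows(claw=[-1,-1,-1,-1,-1], linear=[[0,0,-0.022],[0,0,-0.046],[0,0,-0.072],[0,0,-0.096],[0,0,-0.108]], twist=[0,0,0,0,0])

```text
time_s: 9.47
eef_pos: [598.5, -84.8, 198.5]
ee_rot: [[0.732, 0.681, 0.005], [0.681, -0.732, -0.001], [0.003, 0.004, -1.0]]
wrist_force: [0.7, -0.8, -1.8]
width: 0.63
grasp_force: 37.4
```

>>> play_rows(claw=[-1,-1,-1,-1,-1], linear=[[0.012,-0.015,0],[0.03,-0.037,0],[0.049,-0.061,0],[0.068,-0.085,0],[0.088,-0.11,0]], twist=[-1,-3,-5,-7.5,-10])

```text
time_s: 9.88
eef_pos: [586.6, 57.0, 194.5]
ee_rot: [[0.602, 0.799, -0.0], [0.799, -0.602, -0.0], [-0.0, -0.0, -1.0]]
wrist_force: [0.7, 0.2, -0.8]
width: 0.628
grasp_force: 37.5
```

>>> play_rows(claw=[-1,-1,-1,-1,-1], linear=[[0.021,-0.019,0],[0.042,-0.037,0],[0.063,-0.055,0],[0.085,-0.074,0],[0.106,-0.093,0]], twist=[-2,-4,-6,-8,-10])

```text
time_s: 10.3
eef_pos: [576.4, 197.9, 194.5]
ee_rot: [[0.454, 0.891, -0.0], [0.891, -0.454, -0.0], [-0.0, -0.0, -1.0]]
wrist_force: [0.9, 0.2, -1.3]
width: 0.623
grasp_force: 37.4
```

>>> play_rows(claw=[-1,-1,-1,-1,-1], linear=[[0.027,-0.017,0],[0.055,-0.034,0],[0.082,-0.05,0],[0.106,-0.064,0],[0.121,-0.072,0]], twist=[-2.5,-5,-7.5,-9.5,-10.5])

```text
time_s: 10.72
eef_pos: [567.0, 339.7, 194.3]
ee_rot: [[0.282, 0.959, -0.0], [0.959, -0.282, 0.0], [0.0, -0.0, -1.0]]
wrist_force: [-0.3, -0.5, -2.0]
width: 0.625
grasp_force: 37.4
```

>>> play_rows(claw=[-1,-1,-1], linear=[[0,0,0],[0,0,0],[0,0,0]], twist=[0,0,0])

```text
time_s: 10.97
eef_pos: [567.8, 336.3, 194.2]
ee_rot: [[0.286, 0.958, -0.0], [0.958, -0.286, -0.001], [-0.001, -0.0, -1.0]]
wrist_force: [-0.2, -0.1, -1.2]
width: 0.632
grasp_force: 37.4
```

```bash
python3 -c "
from plan import *
plan([((565.5,338.3,85),-16.5)],[1])
c=snap('scene'); cv2.imwrite('pics/d.png',cv2.resize(c['color'][100:260,320:470],None,fx=3.5,fy=3.5)[:,:,::-1])
# expected image pos of gap_end middle & tray end wall corners
u=np.array([np.cos(np.radians(73.5)),np.sin(np.radians(73.5))]);g=np.array([529.5,216.5]);v=np.array([u[1],-u[0]])
for a,b in((159,36),(159,-36),(95,36),(95,-36)):
  q=g+a*u+b*v; p=proj(c,[q[0],q[1],22]); print(a,b,((p-[320,100])*3.5).round())
"
```

```text
from [567.8 336.3 194.2] -16.6 t 10.9667
[np.float64(0.0013), np.float64(-0.0028), np.float64(0.1092)] -0.1
159 36 [358. 419.]
159 -36 [313. 375.]
95 36 [298. 438.]
95 -36 [254. 393.]
```

View pics/d.png

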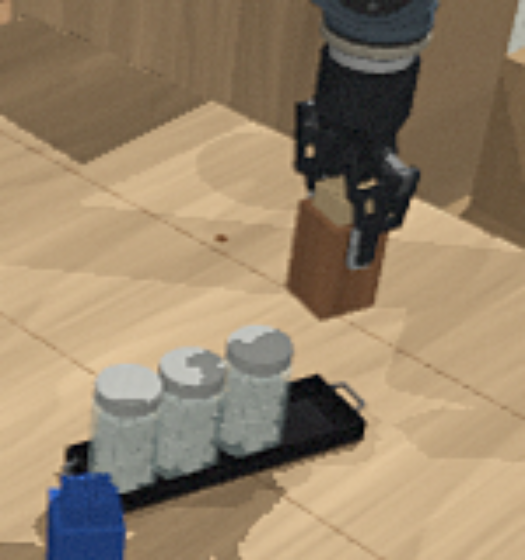

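The block hangs over the empty end place, and the tray corners at (363,420) and (322,377) agree with my model. I'll lower it.

>>> play_rows(claw=[-1,-1,-1,-1,-1], linear=[[0.001,-0.002,0.02],[0.001,-0.002,0.045],[0.001,-0.002,0.07],[0.001,-0.002,0.09],[0.001,-0.002,0.1]], twist=[0,0,0,0,0])

```text
time_s: 11.43
eef_pos: [565.5, 336.9, 91.7]
ee_rot: [[0.287, 0.958, -0.003], [0.958, -0.287, -0.002], [-0.002, -0.003, -1.0]]
wrist_force: [-0.9, 0.1, -1.7]
width: 0.63
grasp_force: 37.4
```

>>> play_rows(claw=[-1,-1,-1,-1,-1], linear=[[0,0,0.008],[0,0,0.016],[0,0,0.024],[0,0,0.03],[0,0,0.034]], twist=[0,0,0,0,0])

```text
time_s: 11.85
eef_pos: [566.3, 338.5, 60.0]
ee_rot: [[0.286, 0.958, 0.0], [0.958, -0.286, 0.0], [0.0, 0.0, -1.0]]
wrist_force: [0.8, 0.6, -1.4]
width: 0.628
grasp_force: 37.4
```

>>> play_rows(claw=[-1,-1,-1,-1,-1], linear=[[0,0,0.002],[0,0,0.003],[0,0,0.004],[0,0,0.005],[0,0,0.005]], twist=[0,0,0,0,0])

```text
time_s: 12.27
eef_pos: [566.5, 338.7, 56.2]
ee_rot: [[0.285, 0.958, 0.001], [0.958, -0.285, 0.0], [0.0, 0.001, -1.0]]
wrist_force: [-1.7, -0.7, 4.1]
width: 0.628
grasp_force: 38.0
```

Force +4 N: it is seated. Releasing and retreating.

>>> play_rows(claw=[-0.5,0,0.6,1,1], linear=[[0,0,0],[0,0,0],[0,0,0],[0,0,0],[0,0,0]], twist=[0,0,0,0,0])

```text
time_s: 12.68
eef_pos: [566.4, 338.6, 55.3]
ee_rot: [[0.286, 0.958, 0.0], [0.958, -0.286, 0.0], [0.0, 0.0, -1.0]]
wrist_force: [-0.1, 1.1, 0.6]
width: 0.997
grasp_force: 0.0
```

>>> play_rows(claw=[1,1,1,1,1], linear=[[0,0,-0.005],[0,0,-0.02],[0,0,-0.045],[0,0,-0.075],[0,0,-0.11]], twist=[0,0,0,0,0])

```text
time_s: 13.1
eef_pos: [565.6, 338.2, 165.6]
ee_rot: [[0.286, 0.958, -0.002], [0.958, -0.286, -0.001], [-0.002, -0.002, -1.0]]
wrist_force: [0.7, 0.5, -0.0]
width: 1.001
grasp_force: 0.0
```

>>> play_rows(claw=[1,1,1,1,1], linear=[[-0.01,0,-0.03],[-0.03,0,-0.06],[-0.06,0,-0.09],[-0.09,0,-0.12],[-0.12,0,-0.14]], twist=[0,0,0,0,0])

```text
time_s: 13.52
eef_pos: [531.7, 222.8, 308.3]
ee_rot: [[0.285, 0.959, 0.003], [0.959, -0.285, 0.001], [0.002, 0.002, -1.0]]
wrist_force: [1.2, -0.5, -0.0]
width: 1.002
grasp_force: 0.0
```

```bash
python3 -c "
from plan import *
plan([((500,-60,310),-16.5)],[1])
c=snap('scene'); cv2.imwrite('pics/e.png',cv2.resize(c['color'][160:260,320:440],None,fx=4,fy=4)[:,:,::-1]);W=cloud(c)
for n,x,y in(('near',512,154),('mid',529,214),('far',546,279),('block',566,338)):
  k=(abs(W[...,0]-x)<31)&(abs(W[...,1]-y)<31)&(W[...,2]>98)&(W[...,2]<118); P=W[k]; print(n,P.mean(0),k.sum(),cv2.minAreaRect(P[:,:2].astype(np.float32))[:2])
"
```

```text
from [531.7 222.8 308.3] -16.6 t 13.5167
[np.float64(-0.2801), np.float64(0.0502), np.float64(-0.0017)] -0.1
near [514.65609706 153.02639429 106.72049132] 222 ((512.7760009765625, 154.74771118164062), (53.771324157714844, 55.1324577331543))
mid [532.8004167  210.30666822 106.8958345 ] 214 ((530.4637451171875, 213.30401611328125), (54.51454544067383, 55.44187545776367))
far [549.02053356 276.64285391 106.68038679] 213 ((546.3670043945312, 279.57049560546875), (55.26478576660156, 55.799530029296875))
block [568.96006998 336.27900103 106.34406588] 137 ((564.1471557617188, 331.6936950683594), (59.96126937866211, 43.533424377441406))
```

View pics/e.png

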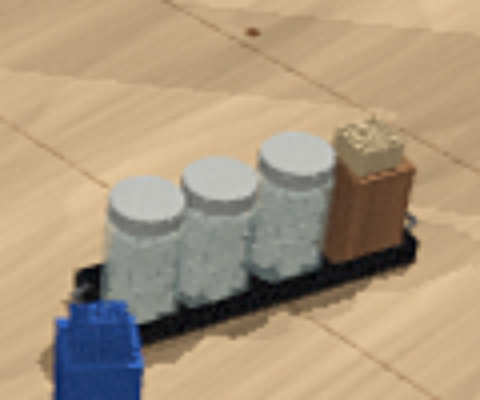

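All four items stand upright in a row in the tray. Now for the sprung arm: I'll close along the tangent of its swing and turn with it.

```bash
python3 -c "
from plan import *
plan([((529,-168.7,312),80),((529,-168.7,240),80)],[3,1])
c=np.array([608,-182.5]);print(np.degrees(np.arctan2(-168.7+182.5,529-608)))
"
```

```text
from [531.8 219.  312.1] -16.7 t 13.5667
[np.float64(-0.1241), np.float64(0.0361), np.float64(0.0)] -32.2
[np.float64(-0.1242), np.float64(-0.0356), np.float64(0.0)] -32.2
[np.float64(-0.0861), np.float64(-0.0963), np.float64(0.0)] -32.2
[np.float64(0.0), np.float64(0.0), np.float64(0.072)] 0.0
170.09134823458524
```

>>> play_rows(claw=[1,1,1,1,1], linear=[[-0.02,0.006,0],[-0.045,0.013,0],[-0.071,0.021,0],[-0.098,0.029,0],[-0.124,0.036,0]], twist=[-6,-12,-18.5,-25.5,-32])

```text
time_s: 13.98
eef_pos: [530.9, 93.2, 305.6]
ee_rot: [[-0.272, 0.962, 0.0], [0.962, 0.272, -0.0], [-0.0, 0.0, -1.0]]
wrist_force: [0.4, 0.7, -0.8]
width: 0.998
grasp_force: 0.0
```

>>> play_rows(claw=[1,1,1,1,1], linear=[[-0.025,-0.007,0],[-0.05,-0.014,0],[-0.075,-0.021,0],[-0.1,-0.029,0],[-0.124,-0.036,0]], twist=[-6.5,-13,-19.5,-26,-32])

```text
time_s: 14.4
eef_pos: [529.1, -36.0, 305.7]
ee_rot: [[-0.74, 0.673, 0.0], [0.673, 0.74, -0.0], [-0.0, 0.0, -1.0]]
wrist_force: [0.0, 0.0, 1.2]
width: 1.006
grasp_force: 0.0
```

>>> play_rows(claw=[1,1,1,1,1], linear=[[-0.02,-0.022,0],[-0.04,-0.044,0],[-0.06,-0.066,0],[-0.076,-0.085,0],[-0.086,-0.096,0]], twist=[-6.5,-13,-20,-27,-32.5])

```text
time_s: 14.82
eef_pos: [527.3, -165.9, 305.6]
ee_rot: [[-0.985, 0.17, 0.0], [0.17, 0.985, -0.001], [-0.0, -0.0, -1.0]]
wrist_force: [0.6, -0.1, -0.6]
width: 0.999
grasp_force: 0.0
```

>>> play_rows(claw=[1,1,1,1], linear=[[0,0,0],[0,0,0],[0,0,0],[0,0,0]], twist=[0,0,0,0])

```text
time_s: 15.15
eef_pos: [527.7, -162.6, 305.4]
ee_rot: [[-0.984, 0.176, 0.0], [0.176, 0.984, 0.0], [-0.0, 0.0, -1.0]]
wrist_force: [0.3, -0.0, -0.1]
width: 1.004
grasp_force: 0.0
```

```bash
python3 -c "
from plan import *
plan([((529,-168.7,240),80)],[1])
"
```

```text
from [ 527.7 -162.6  305.4] 79.9 t 15.15
[np.float64(-0.0023), np.float64(-0.0058), np.float64(0.0654)] -0.1
```

>>> play_rows(claw=[1,1,1,1,1], linear=[[-0.002,-0.006,0],[-0.002,-0.006,0.015],[-0.002,-0.006,0.035],[-0.002,-0.006,0.055],[-0.002,-0.006,0.065]], twist=[0,0,0,0,0])

```text
time_s: 15.57
eef_pos: [528.0, -169.3, 238.2]
ee_rot: [[-0.985, 0.175, -0.002], [0.175, 0.985, 0.001], [0.002, 0.0, -1.0]]
wrist_force: [0.1, 0.1, -1.5]
width: 1.003
grasp_force: 0.0
```

>>> play_rows(claw=[0,-0.4,-0.7,-1,-1], linear=[[0,0,0],[0,0,0],[0,0,0],[0,0,0],[0,0,0]], twist=[0,0,0,0,0], grip_force=50)

```text
time_s: 15.98
eef_pos: [528.9, -169.9, 241.2]
ee_rot: [[-0.985, 0.175, 0.001], [0.175, 0.985, -0.001], [-0.001, -0.0, -1.0]]
wrist_force: [-0.0, 0.2, -0.8]
width: 0.3
grasp_force: 0.0
```

>>> play_rows(claw=[-1,-1,-1,-1,-1], linear=[[0,0,0],[0,0,0],[0,0,0],[0,0,0],[0,0,0]], twist=[0,0,0,0,0])

```text
time_s: 16.4
eef_pos: [529.1, -168.2, 241.3]
ee_rot: [[-0.985, 0.175, 0.002], [0.175, 0.985, 0.003], [-0.001, 0.003, -1.0]]
wrist_force: [-0.0, 12.4, 5.5]
width: 0.174
grasp_force: 48.6
```

```bash
cat > arc.py <<'E'
from plan import *
s=manip.read_state(); print(s['width'],s['wrist_force'],s['torque'])
c=np.array([608,-182.5]); p=np.array(s['eef_pos']); th0=np.degrees(np.arctan2(p[1]+182.5,p[0]-608)); r=np.hypot(*(p[:2]-c)); print('th0',th0,'r',r,p,yaw(s))
# arc local: tool y tangent(+ = clockwise), tool x = y cross z(down)
for d in (4,8,12,16,20):
    a=np.radians(th0-d); q=np.r_[c+r*np.array([np.cos(a),np.sin(a)]),p[2]]; print(d,rel(p,yaw(s),q,yaw(s)-d))
E
python3 arc.py
```

```text
0.1744518700440996 [-7.57970864e-03  1.23731626e+01  5.54871178e+00] [ 1.87864951 -0.04753965 -0.07205529]
th0 169.69324006059838 r 80.1915693678141 [ 529.10240697 -168.15226107  241.32078551] 79.9181530014051
4 (array([-0.0002,  0.0056,  0.    ]), np.float64(4.0))
8 (array([-0.0008,  0.0112,  0.    ]), np.float64(8.0))
12 (array([-0.0018,  0.0167,  0.    ]), np.float64(12.0))
16 (array([-0.0032,  0.0221,  0.    ]), np.float64(16.0))
20 (array([-0.0049,  0.0274,  0.    ]), np.float64(20.0))
```

>>> play_rows(claw=[-1,-1,-1,-1,-1], linear=[[0,0.006,0],[-0.001,0.011,0],[-0.002,0.017,0],[-0.003,0.022,0],[-0.005,0.0275,0]], twist=[4,8,12,16,20])

```text
time_s: 16.82
eef_pos: [537.8, -143.0, 241.3]
ee_rot: [[-0.864, 0.504, -0.001], [0.504, 0.864, 0.001], [0.001, -0.0, -1.0]]
wrist_force: [-9.0, 5.3, 8.8]
width: 0.175
grasp_force: 49.1
```

>>> play_rows(claw=[-1,-1,-1,-1,-1], linear=[[0,0.006,0],[-0.001,0.011,0],[-0.002,0.017,0],[-0.003,0.022,0],[-0.005,0.0275,0]], twist=[4,8,12,16,20])

```text
time_s: 17.23
eef_pos: [555.5, -120.8, 241.3]
ee_rot: [[-0.639, 0.769, -0.002], [0.769, 0.639, 0.002], [0.003, -0.0, -1.0]]
wrist_force: [-11.1, 10.1, 11.1]
width: 0.17
grasp_force: 49.3
```

```bash
python3 arc.py
```

```text
0.17048872852429772 [-11.10453974  10.10560437  11.07906908] [1.46467842 1.58132814 0.09474715]
th0 130.39549412906132 r 80.98800133250676 [ 555.51491505 -120.8204068   241.30018024] 39.73783321416498
4 (array([-0.0001,  0.0057,  0.    ]), np.float64(4.0))
8 (array([-0.0007,  0.0113,  0.    ]), np.float64(8.0))
12 (array([-0.0016,  0.0169,  0.    ]), np.float64(12.0))
16 (array([-0.0029,  0.0224,  0.    ]), np.float64(16.0))
20 (array([-0.0046,  0.0278,  0.    ]), np.float64(20.0))
```

>>> play_rows(claw=[-1,-1,-1,-1,-1], linear=[[0.001,0.006,-0.001],[0.001,0.011,-0.001],[0,0.017,-0.002],[-0.001,0.022,-0.002],[-0.003,0.0275,-0.002]], twist=[4,8,12,16,20])

```text
time_s: 17.65
eef_pos: [578.8, -106.4, 241.5]
ee_rot: [[-0.338, 0.941, -0.003], [0.941, 0.338, 0.001], [0.002, -0.002, -1.0]]
wrist_force: [-3.3, 2.9, -4.9]
width: 0.17
grasp_force: 49.7
```

```bash
python3 arc.py
```

```text
0.16954337593344318 [-3.28494072  2.93442806 -4.8669492 ] [0.49779874 0.25093528 0.17507701]
th0 110.97106755033393 r 81.54045881530158 [ 578.81695705 -106.36067752  241.48628703] 19.73186893760226
4 (array([-0.0001,  0.0057,  0.    ]), np.float64(4.0))
8 (array([-0.0005,  0.0114,  0.    ]), np.float64(8.0))
12 (array([-0.0014,  0.017 ,  0.    ]), np.float64(12.0))
16 (array([-0.0027,  0.0225,  0.    ]), np.float64(16.0))
20 (array([-0.0043,  0.028 ,  0.    ]), np.float64(20.0))
```

>>> play_rows(claw=[-1,-1,-1,-1,-1], linear=[[0,0.006,0.001],[-0.001,0.011,0.001],[-0.002,0.017,0.001],[-0.003,0.0225,0.001],[-0.0035,0.025,0.001]], twist=[4,8,12,16,18])

```text
time_s: 18.07
eef_pos: [604.2, -100.8, 241.4]
ee_rot: [[-0.03, 1.0, -0.001], [1.0, 0.03, 0.001], [0.001, -0.001, -1.0]]
wrist_force: [-3.0, 3.8, 0.9]
width: 0.174
grasp_force: 50.4
```

>>> play_rows(claw=[-1,-1,-1,-1,-1], linear=[[0,0.002,0],[0,0.004,0],[0,0.006,0],[0,0.006,0],[0,0.006,0]], twist=[1,2.5,4,4,4])

```text
time_s: 18.48
eef_pos: [609.8, -100.7, 241.4]
ee_rot: [[0.036, 0.999, -0.001], [0.999, -0.036, 0.001], [0.001, -0.001, -1.0]]
wrist_force: [-4.4, 6.0, 1.1]
width: 0.173
grasp_force: 50.4
```

```bash
python3 arc.py
```

```text
0.1728415743276227 [-4.38309331  6.01940826  1.10302309] [0.75256217 0.40172532 0.11068594]
th0 88.75539331658287 r 81.8248288813548 [ 609.7772988  -100.69447555  241.43328492] -2.0827556179267983
4 (array([-0.0001,  0.0057,  0.    ]), np.float64(4.0))
8 (array([-0.0006,  0.0114,  0.    ]), np.float64(8.0))
12 (array([-0.0015,  0.017 ,  0.    ]), np.float64(12.0))
16 (array([-0.0028,  0.0226,  0.    ]), np.float64(16.0))
20 (array([-0.0045,  0.0281,  0.    ]), np.float64(20.0))
```

>>> play_rows(claw=[-1,-1,-1,-1,-1], linear=[[0,0.001,0],[0,0.002,0],[0,0.003,0],[0,0.003,0],[0,0.003,0]], twist=[1,1,2,2,2])

```text
time_s: 18.9
eef_pos: [611.6, -100.7, 241.4]
ee_rot: [[0.071, 0.997, -0.004], [0.997, -0.071, 0.002], [0.001, -0.004, -1.0]]
wrist_force: [-11.6, 6.1, 3.9]
width: 0.176
grasp_force: 50.9
```

>>> play_rows(claw=[-1,-1,-1,-1,-1], linear=[[0,0.001,0],[0,0.002,0],[0,0.003,0],[0,0.003,0],[0,0.003,0]], twist=[0,0,0,0,0])

```text
time_s: 19.32
eef_pos: [612.5, -100.7, 241.3]
ee_rot: [[0.071, 0.997, -0.01], [0.997, -0.071, 0.002], [0.002, -0.01, -1.0]]
wrist_force: [-27.5, 6.9, 12.4]
width: 0.173
grasp_force: 52.6
```

Hard at the stop, since the force jumped to 27 N with hardly any travel. I'll ease off slightly and hold.

>>> play_rows(claw=[-1,-1,-1,-1,-1], linear=[[0,-0.001,0],[0,-0.001,0],[0,-0.001,0],[0,-0.001,0],[0,-0.001,0]], twist=[0,0,0,0,0])

```text
time_s: 19.73
eef_pos: [612.2, -100.7, 241.3]
ee_rot: [[0.071, 0.997, -0.008], [0.997, -0.071, 0.002], [0.002, -0.008, -1.0]]
wrist_force: [-22.8, 6.6, 8.8]
width: 0.174
grasp_force: 52.0
```

>>> play_rows(claw=[-1,-1,-1,-1,-1], linear=[[0,0,0],[0,0,0],[0,0,0],[0,0,0],[0,0,0]], twist=[0,0,0,0,0])

```text
time_s: 20.15
eef_pos: [612.2, -100.7, 241.3]
ee_rot: [[0.071, 0.997, -0.008], [0.997, -0.071, 0.002], [0.002, -0.008, -1.0]]
wrist_force: [-23.1, 6.9, 9.3]
width: 0.177
grasp_force: 52.0
```

```bash
python3 -c "
from h import *
c=snap('scene'); cv2.imwrite('pics/f.png',cv2.resize(c['color'][100:340,200:460],None,fx=2.4,fy=2.4)[:,:,::-1]); print(manip.read_state()['qd'])"
```

```text
[ 0.0016666  -0.00053199 -0.00050493 -0.00025396 -0.00054558  0.00038876]
```

View pics/f.png

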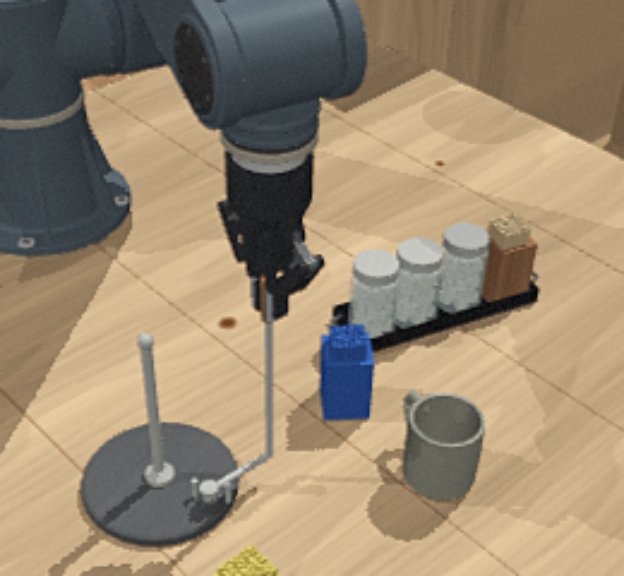

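The gripper at (270,300) holds the sleeve with the arm swung fully out, and all four pieces stand in the tray at (345–535, 230–340). Handing it in.

```bash
python3 -c "
from workcell import manip
print(manip.sign_off())"
```

```text
the job is handed in; nothing more can be done
None
```

The canister and stick holder are upright in their places in the tray, the gripper is holding the roll holder's arm hard at its stop, and I handed the job in at about 20 s; the hand-in gave no verdict.

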